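# Clear the offcuts off a cover plate and hold it up level

### The arm

A 6-joint arm with a two-finger parallel gripper is mounted at the origin on the work surface. World frame = base frame: x ahead of the robot, y to its left, z up, the work surface at z = 0. Lengths are in m, angles in rad, forces in N, time in s.
With the tool pointing down it reaches from about 0.3 to 0.875 m from the base axis. Payload 6.4 kg.
Tool frame: the origin (TCP) lies midway between the tips of the shut fingers; the grasp point (between the pads) lies 19 mm behind it; z points along the fingers, y is the direction in which the jaws open and shut (so a half turn about z gives the same grasp; the last joint's range is limited). The gripper opens to 85 mm and grips with 20 to 120 N. Pads are 22 mm wide; open, the fingers measure 114 mm over their backs; the gripper's body (76 mm by 85 mm) begins 54 mm behind the grasp point. The pads swing forward as they close: fully open they stand 13 mm farther back than shut.
Start: joints at [-1.472, 0.181, 1.607, -0, 1.354, -0.206], TCP at [0.173, -0.549, 0.231] pointing down, gripper open.
Joint ranges: [-2.99, 2.99], [-0.89, 2.07], [0.3, 2.58], [-1.14, 4.28], [0, 2.63], [-3.12, 3.12]. Speed limits (rad/s): [2.57, 2.57, 3.01, 3.14, 3.14, 3.14].

### API

Orientations are given as a unit quaternion [w, x, y, z].
In Python, from bench import ctrl gives the robot as it stands.
- The arm moves only by the tool apply_moves, never from a script. Its argument "plan" is a list of rows, each an object with "translation": the shift along the tool's x, y, z in m, a list of three; "angular": the turn, a rotation vector about the tool's x, y, z in rad, a list of three; "hand": the finger opening in m, from 0 to 0.0854. In form: [{"translation": [x, y, z], "angular": [rx, ry, rz], "hand": hand}, ...]. A call has 1 to 10 rows; each row shifts and turns the commanded pose from where the row before left it, along the tool's axes as they then stand; what a row does not reach is not made up. A row lasts 1/8 s, in which the tool goes at most 62.5 mm and 10.7 degrees, less where a joint would pass 70% of its speed; a pose out of reach is approached as far as the arm can. A call with a gripper value outside its range is refused whole. The fingers move at their own pace and stop on an object; the grip force is fixed at half the most. Time passes only in rows, so rows that do not move let the fingers close. It gives the time, the measured TCP pose, the force and the opening at its end, in the units of the state.
- ctrl.get_obs(): the state, without advancing time (a new reading comes with each control period).
- ctrl.camera(name): name is "side" or "top" or "wrist"; returns a dict with "img" (420x560x3 uint8, red, green, blue), "K" (3x3 intrinsics, pixels), "eye" and "orientation" of the camera in the world. Camera axes: x right, y up, looking along -z (the intrinsics and any distortion apply to the point x, -y, -z); pixel columns grow to the right and rows downward; lengths in m; the calibration is good to about 2 mm. A picture is of the moment at which its call begins. There is no depth.
- ctrl.hand_in(): hands the job in, once; it reports no verdict.
The state is a dict: "time_s": time; "q": joint angles; "dq": joint speeds; "joint_efforts": joint torques, N m; "eef_pos": TCP position; "eef_rot": TCP orientation; "wrist_force": force on the tool from outside, world axes, zero at the start; "torque": the same for the moment, N m; "opening": opening from 0.0 (shut) to 1.0 (fully open).
Only numpy, scipy, OpenCV 4.12 (cv2) and the standard library are available. Lean on these libraries where they do the work, as an engineer would, in place of code of your own. Each camera call takes 0.05 s, during which the arm holds its last target.

### The job

Hold the scraper block and wipe the three loose steel offcuts off the aluminium plate into the grey catch tray at its end, without touching them with the fingers and with the plate left lying on its rails. Stand the scraper back on the bare table, then take the plate by its black handle, lift it about 12 cm clear of the rails, and finish while still holding it there, steady and level, with nothing else touching it. Keep the plate level all the way and leave the mouse, phone and small pot alone.

Things in the scene. Friction and masses are not known exactly. Their poses are not given: they have to be found in the camera images.
- rest: Fixture fixed to the table: a low base with two dark steel rails (each 100 mm long along its x, 16 mm wide, at y = -60 and +60 mm) whose tops are 30 mm above the table, and a grey open catch tray joined to its +y end. Origin on the table, in the middle between the rails; z up. The plate lies on the rails, its x and y along the fixture's.
- tray_floor (a point): Centre of the catch tray's inner floor, 3 mm above the table. The tray is 170 mm (x) by 120 mm (y) outside, walls 3 mm thick and 22 mm high; its inner edge lies 15 mm beneath the end of the plate. Axes as the fixture's: +y points from the plate outwards into the tray.
- plate_handle (a point): Centre of the black bar of the plate's bridge handle, above the plate's middle and its centre of mass, 31 mm above the plate's top face. The bar is 90 mm long (x), 14 mm wide (y), 16 mm high, on two posts 10 mm thick at x = -38 and +38 mm. z is the plate's upward normal, +y points to the tray.
- plate_top (a point): Middle of the top face of the loose aluminium plate: 120 mm (x) by 240 mm (y) by 6 mm, about 0.5 kg, top face 36 mm above the table as it lies. Two cleats 10 mm deep under it sit between the rails, so that it cannot slide along y but lifts straight off. The offcuts start 70 to 100 mm from it towards +y. Axes as the handle's.
- scraper_center (a point): Middle of the loose scraper block, half-way up (40 mm above its underside). It stands upright on the table: a foot 100 mm long (x) and 30 mm thick (y), 25 mm high, and above it a grey grip 52 mm long (x), 20 mm thick (y), its top 80 mm above the underside. Both faces of the foot are straight and both wipe; about 0.15 kg. z up.
- chip0_center (a point): Centre of a sawn steel offcut, 22 x 14 x 9 mm (high), loose on the plate's tray-side half.
- chip1_center (a point): Centre of a sawn steel offcut, 16 x 16 x 10 mm (high), loose on the plate's tray-side half.
- chip2_center (a point): Centre of a round steel slug, 18 mm across, 9 mm high, standing on its flat on the plate's tray-side half.
- mouse: Black computer mouse, 105 x 58 x 30 mm, loose on the table beyond the work; origin at its underside's centre. Leave alone.
- phone: Black phone, 72 x 150 x 9 mm, loose on the table beyond the work; origin at its underside's centre. Leave alone.
- pot: Small clear pot with a white lid, 44 mm across, 60 mm high, loose on the table beyond the work; origin at its underside's centre. Leave alone.
Not all that is in view belongs to the job. What is shaped like the part that bears scraper_center but yellow is not meant. What is shaped like the part that bears chip0_center but red is not meant.

How it is judged:
On the way, in this order (a step that is already met when the one before it is completed fails the run):
1. the three offcuts lie in the tray, the scraper is in the gripper and the plate still lies on its rails (x of chip0_center in the frame of tray_floor between -0.085 and 0.085 m and y of chip0_center in the frame of tray_floor between -0.06 and 0.06 m and z of each of chip0_center, chip1_center, chip2_center in the frame of tray_floor below 0.025 m and x of chip1_center in the frame of tray_floor between -0.085 and 0.085 m and y of chip1_center in the frame of tray_floor between -0.06 and 0.06 m and x of chip2_center in the frame of tray_floor between -0.085 and 0.085 m and y of chip2_center in the frame of tray_floor between -0.06 and 0.06 m and contact force between the fingers and scraper above 1 N and height (world z) of plate_handle below 0.072 m and contact force between plate and rest above 0.5 N), for 0.2 s.
2. the scraper stands on the table, let go, the plate still on its rails (contact force between the fingers and scraper below 0.05 N and height (world z) of scraper_center below 0.045 m and angle between scraper_center's own z axis and vertical below 0.15 rad and contact force between scraper and rest below 0.05 N and contact force between scraper and plate below 0.05 N and height (world z) of plate_handle below 0.072 m), for 0.1 s.
At the end, for the whole second after the job is handed in: The plate is held in the fingers at least 80 mm above its seat on the rails, level within 0.10 rad and still (under 20 mm/s and 0.1 rad/s), touching neither fixture nor scraper; the three offcuts lie in the catch tray; the scraper stands upright on the table, off the fixture (x of chip0_center in the frame of tray_floor between -0.085 and 0.085 m and y of chip0_center in the frame of tray_floor between -0.06 and 0.06 m and z of each of chip0_center, chip1_center, chip2_center in the frame of tray_floor below 0.025 m and x of chip1_center in the frame of tray_floor between -0.085 and 0.085 m and y of chip1_center in the frame of tray_floor between -0.06 and 0.06 m and x of chip2_center in the frame of tray_floor between -0.085 and 0.085 m and y of chip2_center in the frame of tray_floor between -0.06 and 0.06 m and height (world z) of plate_handle above 0.147 m and angle between plate_handle's own z axis and vertical below 0.1 rad and linear speed of plate below 0.02 m/s and angular speed of plate below 0.1 rad/s and contact force between the fingers and plate above 1 N and contact force between each of plate, scraper and rest below 0.05 N and contact force between plate and scraper below 0.05 N and height (world z) of scraper_center below 0.045 m and angle between scraper_center's own z axis and vertical below 0.15 rad); the arm keeps its last pose, push and grip.
It fails at once if an offcut is touched with the fingers (contact force between the fingers and chip0 above 0.5 N or contact force between the fingers and chip1 above 0.5 N or contact force between the fingers and chip2 above 0.5 N).
It fails at once if the plate is lifted before all offcuts are off it (height (world z) of plate_handle above 0.085 m and z of any of chip0_center, chip1_center, chip2_center in the frame of tray_floor above 0.03 m).
It fails at once if the plate is tipped by more than 0.3 rad (angle between plate_handle's own z axis and vertical above 0.3 rad).
It fails at once if the mouse, phone or pot is pushed more than 20 mm (distance of any of mouse, phone, pot from where it was at the start of the episode above 0.02 m).
It also fails if it takes over 64 s, if anything falls off the work surface, if the arm or the gripper's body presses on something with over 40 N, if the wrist force passes 120 N, or if a joint passes its speed limit or range.

## Working session

There is one attempt and no reset: what is moved stays moved. The work goes in short steps, Python scripts to look and compute and a tool call to move; the robot and the scene stay as the last step left them, time stands still between calls to the robot, and variables do not carry over. Pictures are saved under pics/ and viewed, and the job is handed in when it is done.

Besides the shell and the picture viewer there is one more tool, called as name(argument=value, ...), one argument or row to a line, values as JSON. apply_moves: Moves the arm, as the interface text tells. Its arguments: {"type":"object","properties":{"plan":{"type":"array","items":{"type":"object","properties":{"translation":{"type":"array","items":{"type":"number"}},"angular":{"type":"array","items":{"type":"number"}},"hand":{"type":"number"}}}}},"required":["plan"]}

```bash
mkdir -p pics; ls; cat > h.py <<'E'
import numpy as np,cv2
from scipy.spatial.transform import Rotation as R
from bench import ctrl
def rot(q): return R.from_quat([q[1],q[2],q[3],q[0]]).as_matrix()
def ray(c,u,v):
    K=np.array(c['K']); p=np.linalg.inv(K)@[u,v,1]
    d=rot(c['orientation'])@np.array([p[0],-p[1],-1]); return np.array(c['eye']),d
def onz(c,u,v,z):
    e,d=ray(c,u,v); return e+d*(z-e[2])/d[2]
def proj(c,P):
    p=rot(c['orientation']).T@(np.array(P)-c['eye']); q=np.array(c['K'])@[p[0]/-p[2],-p[1]/-p[2],1]; return q[:2]
def save(img,n): cv2.imwrite('pics/'+n,cv2.cvtColor(img,cv2.COLOR_RGB2BGR))
E
python3 - <<'E'
from h import *
import pickle
for n in ['side','top','wrist']:
    c=ctrl.camera(n); save(c['img'],n+'0.png'); pickle.dump(c,open(n+'0.pkl','wb'))
    print(n,c['eye'],c['orientation'],c['K'],[k for k in c])
print(ctrl.get_obs())
E
```

```text
pics
side [0.42517014 0.48925613 0.65584486] [-0.16914968 -0.06204734  0.3353495   0.92470494] [[384.6955854    0.         282.02540648]
 [  0.         384.6955854  209.73677993]
 [  0.           0.           1.        ]] ['img', 'K', 'eye', 'orientation']
top [0.51753241 0.06110329 1.20535217] [ 0.71080268  0.02542442 -0.02436351 -0.70250948] [[442.86724606   0.         279.09234364]
 [  0.         442.86724606 205.34378644]
 [  0.           0.           1.        ]] ['img', 'K', 'eye', 'orientation']
wrist [ 0.23903943 -0.52624566  0.37369953] [ 0.79851146 -0.1114539   0.0833306  -0.58567353] [[357.48566037   0.         278.79181636]
 [  0.         357.48566037 206.38667977]
 [  0.           0.           1.        ]] ['img', 'K', 'eye', 'orientation']
{'time_s': 0.15, 'q': array([-1.47229306e+00,  1.81365445e-01,  1.60777282e+00,  1.05287578e-05,
        1.35381906e+00, -2.06283506e-01]), 'dq': array([-0.00141215, -0.00300269, -0.0030222 ,  0.00018957,  0.00072334,
       -0.00073657]), 'joint_efforts': array([-8.09002358e-05, -4.45267618e+01, -3.51694858e+01, -4.40664044e-04,
        5.87164803e-03, -5.96993686e-06]), 'eef_pos': array([ 0.17253783, -0.54805727,  0.23059655]), 'eef_rot': array([-6.81072009e-04,  9.88410526e-01,  1.51803055e-01,  4.18862648e-05]), 'wrist_force': array([ 0.2167111 , -0.39675716, -0.26540752]), 'torque': array([ 0.00521599,  0.05051959, -0.05894593]), 'opening': 1.0002409864120898}
```

View pics/top0.png

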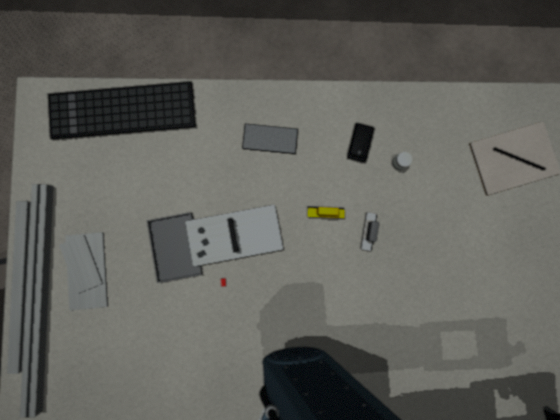

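View pics/side0.png

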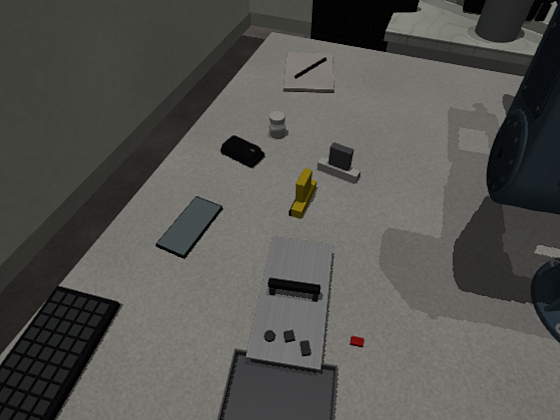

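View pics/wrist0.png

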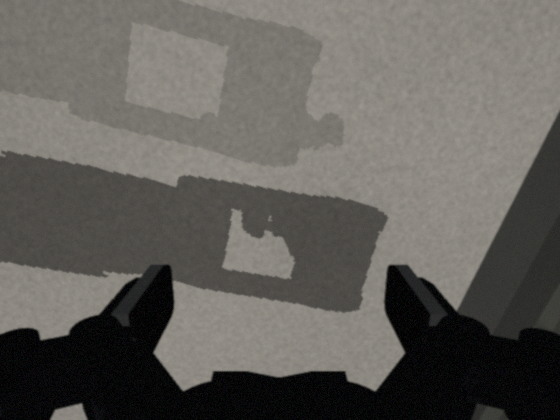

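Candidates, in top-view pixels:
- **Scraper:** there are two scraper shapes, a grey one at (370,231) and a yellow one at (326,212). The task wants the grey one; yellow is excluded.
- **Offcuts:** three dark ones lie on the plate at (201,230), (205,242) and (201,253). The red one at (223,282) is the excluded decoy.

I'll confirm with an enlarged crop and measure.

```bash
cat > m.py <<'E'
from h import *
import pickle
c=pickle.load(open('top0.pkl','rb')); s=pickle.load(open('side0.pkl','rb'))
a=cv2.resize(c['img'][195:290,140:390],None,fx=3.2,fy=3.2,interpolation=cv2.INTER_CUBIC)
b=cv2.resize(s['img'][130:420,210:390],None,fx=1.0,fy=1.0)
save(a,'crop_top.png'); save(cv2.resize(s['img'][130:380,210:390],None,fx=2.4,fy=2.4,interpolation=cv2.INTER_CUBIC),'crop_side.png')
for n,(u,v,z) in dict(plate=(235,235,.036),scr=(370,231,.025),chip=(205,242,.041),mouse=(361,143,.0),pot=(402,160,0)).items(): print(n,onz(c,u,v,z))
g=cv2.cvtColor(c['img'],cv2.COLOR_RGB2GRAY)
# plate
def rects(cam,mask,lo=20):
    n,l,st,ce=cv2.connectedComponentsWithStats(mask.astype(np.uint8))
    for i in range(1,n):
        if st[i,4]>=lo: print(i,st[i],ce[i].round(1),cv2.minAreaRect(np.argwhere(l==i)[:,::-1].astype(np.float32)))
print(g[200:260:6,190:290:6]); print(g[205:255:3,355:385:2])
E
python3 m.py
```

```text
plate [0.52032282 0.17859002 0.036     ]
scr [ 0.53519303 -0.17927464  0.025     ]
chip [0.50108322 0.25637193 0.041     ]
mouse [ 0.77737745 -0.16022146  0.        ]
pot [ 0.73138052 -0.27277934  0.        ]
[[126 129 125 123 126 122 123 121 121 122 121 125 124 124 124 125 125]
 [126 125 125 123 125 123 122 123 121 124 124 120 124 132 121 123 124]
 [ 88 125 125 125 124 119 119 117 131 141 139 139 140 140 134 124 122]
 [ 77 117 127 135 138 139 128  82 141 140 141 140 139 139 139 119 122]
 [139 138 136 135 135 139 135  24 137 138 140 140 140 140 139 109 122]
 [139 134  43 138 137 138 138  23 133 140 141 139 139 140 139  89 121]
 [137 138 138 137 138 138 138  23  90 140 140 139 140 140 140 111 120]
 [134 138  70  80 137 137 141  41  81 140 139 140 139 140 140 134 122]
 [116 138 136 138 139 138 136  81  36 139 139 138 138 139 138 134 120]
 [ 93 111  44 136 138 139 138 138 129 137 128  97  84 112 120 122 120]]
[[119 119 120 122 122 122 123 122 123 122 122 122 120 120 119]
 [121 123 122 125 123 122 122 121 119 123 121 120 121 121 118]
 [120 119 123 123 124 118 114 118 120 123 122 121 123 
[... 191 characters left out ...]
9 122]
 [122 124 122 122 101  96  98  31  44  78  74  70  96 121 120]
 [121 123 122 120  89  97  80  23  52  79  76  71  99 117 115]
 [125 121 122 113  84 113  64  28  63  77  73  74 110 118 116]
 [125 122 121 108  78 105  51  31  69  74  71  79 113 117 116]
 [122 120 119 100  93  97  30  42  73  72  68  93 117 117 118]
 [123 125 118  89  96  90  26  46  72  73  67  94 121 119 119]
 [119 120 116  87 122 131  93  65  54  53  83 111 118 119 117]
 [120 121 108  82 131 139 138 130  96  83 114 118 117 119 120]
 [123 120 104  94 134 139 139 133  80 108 117 116 116 118 118]
 [122 121 119 108 100 102 101 109  88 114 119 116 120 119 121]
 [123 122 123 120 119 120 118 120 120 121 119 118 118 119 121]]
```

```bash
sleep 3
```

```text
(no output)
```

View pics/crop_top.png

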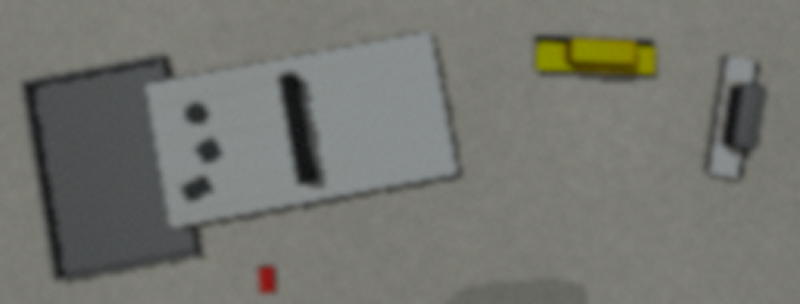

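View pics/crop_side.png

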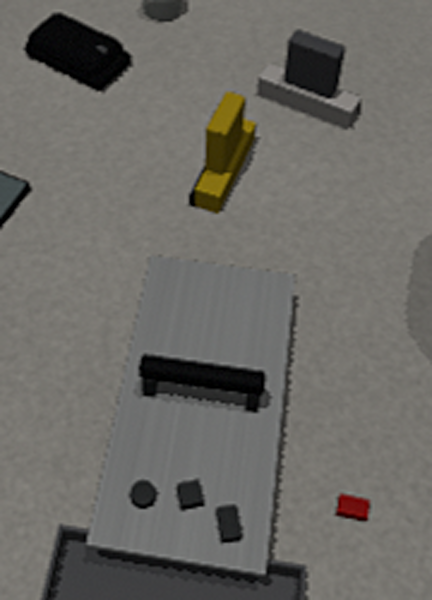

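The crop confirms it. The grey scraper has a pale foot and a grey grip at crop (735,118). Three dark offcuts lie on the plate, and the yellow and red objects are clearly the decoys. Next I'll measure precisely.

```bash
cat > m2.py <<'E'
from h import *
import pickle
c=pickle.load(open('top0.pkl','rb')); s=pickle.load(open('side0.pkl','rb'))
def comp(cam,mask,seed,z,name):
    n,l,st,ce=cv2.connectedComponentsWithStats(mask.astype(np.uint8))
    i=l[seed[1],seed[0]]
    P=np.argwhere(l==i)[:,::-1].astype(np.float32)
    W=np.array([onz(cam,u,v,z)[:2] for u,v in P]).astype(np.float32)
    r=cv2.minAreaRect(W*1000)
    print(name,len(P),'meanpx',P.mean(0).round(1),'centroid',W.mean(0).round(4),'rect',np.round(r[0],1),np.round(r[1],1),round(r[2],1))
for n,cam in (('top',c),('side',s)):
    g=cv2.cvtColor(cam['img'],cv2.COLOR_RGB2GRAY)
    if n=='top':
        m=g>129; m=cv2.morphologyEx(m.astype(np.uint8),cv2.MORPH_CLOSE,np.ones((13,13)))
        comp(cam,m,(260,230),.036,'plate')
        comp(cam,g<50,(235,236),.075,'handle')
        for sd in ((201,230),(205,242),(201,253)): comp(cam,g<105,sd,.0455,'chip')
        comp(cam,(g>125)[205:255],(0,0),0,'x') if 0 else None
        sub=np.zeros_like(g); sub[210:252,358:382]=1
        comp(cam,(g>126)&(sub>0),(371,216),.025,'foot a'); comp(cam,(g>126)&(sub>0),(366,246),.025,'foot b')
        comp(cam,(g>58)&(g<85)&(sub>0),(374,230),.08,'grip top')
        comp(cam,(g<92)&(g>40),(170,250),.003,'tray')
    else:
        for sd in ((270,336),(289,336),(306,348)): comp(cam,g<80,sd,.0445,'chip')
        comp(cam,g<50,(295,287),.065,'handle')
        for z in (.025,): print([onz(cam,u/2.4+210,v/2.4+130,z)[:2].round(4) for u,v in ((272,67),(361,104),(347,110),(258,80))])
        print('grip',[onz(cam,u/2.4+210,v/2.4+130,.08)[:2].round(4) for u,v in ((292,31),(345,48),(338,55),(287,37))])
print('plate corners',[onz(c,(U+.5)/3.2+139.5,(V+.5)/3.2+194.5,.036)[:2].round(4) for U,V in ((146,83),(432,33),(461,176),(168,227))])
print('tray corners',[onz(c,(U+.5)/3.2+139.5,(V+.5)/3.2+194.5,.022)[:2].round(4) for U,V in ((25,83),(165,57),(200,255),(60,278))])
print('foot corners',[onz(c,(U+.5)/3.2+139.5,(V+.5)/3.2+194.5,.025)[:2].round(4) for U,V in ((727,55),(758,60),(740,180),(707,175))])
E
python3 m2.py
```

```text
plate 3920 meanpx [233.6 234.7] centroid [0.5212 0.1824] rect [521.4 182.7] [116.1 235.3] 11.3
handle 161 meanpx [233.1 235.3] centroid [0.5194 0.1794] rect [520.2 179.2] [84.3 12.9] 11.4
chip 41 meanpx [201.  230.1] centroid [0.532  0.2669] rect [532.3 266.8] [15.8 15.7] 1.4
chip 45 meanpx [204.7 241.7] centroid [0.5019 0.2563] rect [501.8 256. ] [17.4 17.3] 34.9
chip 52 meanpx [201.  253.5] centroid [0.4712 0.2653] rect [471.2 265.3] [15.2 22.9] 34.4
foot a 48 meanpx [370.6 216.2] centroid [ 0.5745 -0.1811] rect [ 575.2 -180.7] [16.  18.9] 0.7
foot b 47 meanpx [365.7 245.2] centroid [ 0.4974 -0.1679] rect [ 498.  -168.6] [15.9 21. ] 89.9
grip top 152 meanpx [373.7 231.4] centroid [ 0.5334 -0.1773] rect [ 532.8 -174.7] [24.6 61.7] 77.4
tray 2502 meanpx [172.  248.1] centroid [0.4832 0.3516] rect [486.5 340.2] [173.7 137. ] 11.3
chip 109 meanpx [269.2 335.5] centroid [0.5319 0.2686] rect [531.8 268.8] [17.3 18.9] 66.1
chip 118 meanpx [288.7 335.9] centroid [0.5022 0.2579] rect [502.5 257.9] [17.4 18.9] 33.4
chip 142 meanpx [305.  347.9] centroid [0.4711 0.267 ] rect [471.2 266.8] [15.  24.5] 28.5
handle 772 meanpx [293.6 288.5] centroid [0.5203 0.1848] rect [520.8 186.2] [89.4 31.7] 11.0
[array([ 0.5774, -0.1905]), array([ 0.4817, -0.1705]), array([ 0.4924, -0.1577]), array([ 0.5848, -0.1675])]
grip [array([ 0.5609, -0.1862]), array([ 0.5079, -0.1803]), array([ 0.5116, -0.1685]), array([ 0.5629, -0.1762])]
plate corners [array([0.5567, 0.3106]), array([0.6009, 0.0751]), array([0.4834, 0.0498]), array([0.439 , 0.2894])]
tray corners [array([0.556 , 0.4147]), array([0.5791, 0.2983]), array([0.4153, 0.2651]), array([0.3951, 0.3805])]
foot corners [array([ 0.5861, -0.171 ]), array([ 0.5823, -0.1968]), array([ 0.4825, -0.1815]), array([ 0.4863, -0.1542])]
```

```bash
cat > go.py <<'E'
from h import *
def to(p,yaw,o=None):
    # yaw = desired world direction (deg) of tool y; tool pointing straight down
    o=o or ctrl.get_obs(); A=rot(o['eef_rot']); y=np.radians(yaw)
    Y=np.array([np.cos(y),np.sin(y),0]); Z=np.array([0,0,-1.]); X=np.cross(Y,Z)
    B=np.stack([X,Y,Z],1)
    rv=R.from_matrix(A.T@B).as_rotvec()
    d=np.array(p)-o['eef_pos']
    print('t',o['time_s'],'pos',o['eef_pos'].round(4),'yaw',np.degrees(np.arctan2(A[1,1],A[0,1])).round(2),'tilt',np.degrees(np.arccos(-A[2,2])).round(2),'open',round(float(o['opening']),3),'F',o['wrist_force'].round(1))
    print('turn first',rv.round(4),' then move',(B.T@d).round(4),' (move in current axes',(A.T@d).round(4),')')
if __name__=='__main__':
    import sys; a=list(map(float,sys.argv[1:])); to(a[:3],a[3])
E
python3 go.py 0.535 -0.176 0.2 -99.3
```

```text
t 0.15 pos [ 0.1725 -0.5481  0.2306] yaw -72.54 tilt 0.08 open 1.0 F [ 0.2 -0.4 -0.3]
turn first [-0.0014  0.      0.4671]  then move [ 0.2976 -0.4257  0.0306]  (move in current axes [ 0.4574 -0.2461  0.0311] )
```

apply_moves(
  plan=[
    {"translation":[0,0,0],"angular":[0,0,0.156],"hand":0.085},
    {"translation":[0,0,0],"angular":[0,0,0.156],"hand":0.085},
    {"translation":[0,0,0],"angular":[0,0,0.155],"hand":0.085},
    {"translation":[0.03,-0.043,0.003],"angular":[0,0,0],"hand":0.085},
    {"translation":[0.03,-0.043,0.003],"angular":[0,0,0],"hand":0.085},
    {"translation":[0.03,-0.043,0.003],"angular":[0,0,0],"hand":0.085},
    {"translation":[0.03,-0.043,0.003],"angular":[0,0,0],"hand":0.085},
    {"translation":[0.03,-0.043,0.003],"angular":[0,0,0],"hand":0.085},
    {"translation":[0.03,-0.043,0.003],"angular":[0,0,0],"hand":0.085},
    {"translation":[0.03,-0.043,0.003],"angular":[0,0,0],"hand":0.085},
  ],
)

```text
time_s: 1.4
eef_pos: [0.4294, -0.2839, 0.2101]
eef_rot: [0.0, 0.997, -0.081, 0.0]
wrist_force: [0.5, -0.3, 0.1]
opening: 0.995
```

```bash
python3 go.py 0.535 -0.176 0.2 -99.3
```

```text
t 1.4 pos [ 0.4294 -0.2839  0.2101] yaw -99.3 tilt 0.0 open 0.995 F [ 0.5 -0.3  0.1]
turn first [ 0. -0. -0.]  then move [ 0.0868 -0.1236  0.0101]  (move in current axes [ 0.0868 -0.1236  0.0101] )
```

apply_moves(
  plan=[
    {"translation":[0.029,-0.041,0.003],"angular":[0,0,0],"hand":0.07},
    {"translation":[0.029,-0.041,0.003],"angular":[0,0,0],"hand":0.07},
    {"translation":[0.029,-0.042,0.004],"angular":[0,0,0],"hand":0.07},
    {"translation":[0,0,0],"angular":[0,0,0],"hand":0.07},
  ],
)

```text
time_s: 1.9
eef_pos: [0.5357, -0.1741, 0.1995]
eef_rot: [-0.001, 0.997, -0.079, -0.0]
wrist_force: [-0.3, -0.2, 0.6]
opening: 0.824
```

```bash
python3 - <<'E'
from h import *
import pickle
c=ctrl.camera('wrist'); pickle.dump(c,open('w1.pkl','wb')); save(c['img'],'w1.png')
from go import to
to([.535,-.176,.2],-99.3)
print(proj(c,[.535,-.176,.08]))
E
```

```text
t 1.95 pos [ 0.5347 -0.1755  0.1997] yaw -99.11 tilt 0.07 open 0.812 F [-0.7 -0.4  0.1]
turn first [-0.0003  0.0012  0.0034]  then move [ 0.0003  0.0004 -0.0003]  (move in current axes [ 0.0003  0.0004 -0.0003] )
[283.12084282 199.15213789]
```

View pics/w1.png

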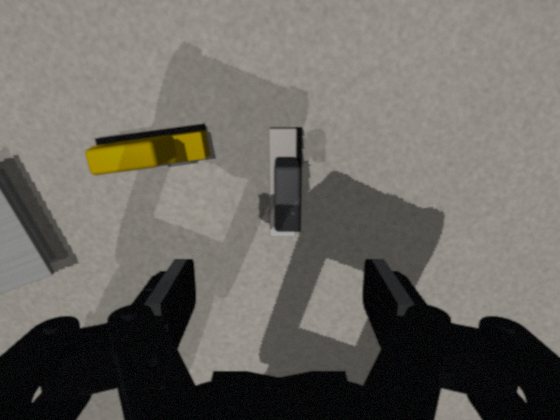

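The wrist view shows the grey scraper upright in the image. The grip top spans cols 275-300 and rows 158-208, the foot spans cols 270-298, and yellow is off to the left. I'll check the offset.

```bash
python3 - <<'E'
from h import *
import pickle
c=pickle.load(open('w1.pkl','rb'))
save(cv2.resize(c['img'][115:250,240:340],None,fx=4,fy=4,interpolation=cv2.INTER_CUBIC),'w1c.png')
E
```

```text
(no output)
```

View pics/w1c.png

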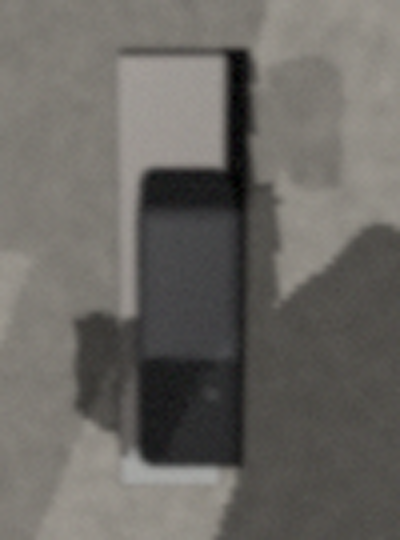

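```bash
python3 - <<'E'
from h import *
import pickle
c=pickle.load(open('w1.pkl','rb'))
f=lambda U,V,z: onz(c,(U+.5)/4+239.5,(V+.5)/4+114.5,z).round(4)
print('grip',f(191,317,.08),'foot',f(185,268,.025))
t,b=f(120,52,.025),f(122,484,.025); print(t,b,np.degrees(np.arctan2(*(t-b)[1::-1])))
E
```

```text
grip [ 0.5386 -0.1798  0.08  ] foot [ 0.5363 -0.1793  0.025 ]
[ 0.5859 -0.1726  0.025 ] [ 0.487  -0.1566  0.025 ] -9.18966630658715
```

apply_moves(
  plan=[
    {"translation":[0.002,0.003,0.04],"angular":[0,0,0],"hand":0.07},
    {"translation":[0,0,0.04],"angular":[0,0,0],"hand":0.07},
    {"translation":[0,0,0.04],"angular":[0,0,0],"hand":0.07},
    {"translation":[0,0,0.03],"angular":[0,0,0],"hand":0.07},
    {"translation":[0,0,0.014],"angular":[0,0,0],"hand":0.07},
    {"translation":[0,0,0],"angular":[0,0,0],"hand":0.01},
    {"translation":[0,0,0],"angular":[0,0,0],"hand":0.01},
    {"translation":[0,0,0],"angular":[0,0,0],"hand":0.01},
    {"translation":[0,0,0],"angular":[0,0,0],"hand":0.01},
    {"translation":[0,0,0],"angular":[0,0,0],"hand":0.01},
  ],
)

```text
time_s: 3.2
eef_pos: [0.5367, -0.1809, 0.0377]
eef_rot: [0.001, 0.997, -0.081, 0.001]
wrist_force: [-1.4, 0.4, 6.0]
opening: 0.232
```

```bash
python3 go.py 0.5365 -0.1785 0.036 -99.3
```

```text
t 3.2 pos [ 0.5367 -0.1809  0.0377] yaw -99.28 tilt 0.14 open 0.232 F [-1.4  0.4  6. ]
turn first [ 0.001  -0.0022  0.0003]  then move [-0.0006 -0.0023  0.0017]  (move in current axes [-0.0006 -0.0023  0.0017] )
```

apply_moves(
  plan=[
    {"translation":[0,0,-0.01],"angular":[0,0,0],"hand":0.01},
    {"translation":[0,0,-0.03],"angular":[0,0,0],"hand":0.01},
    {"translation":[0,0,-0.05],"angular":[0,0,0],"hand":0.01},
    {"translation":[0,0,-0.044],"angular":[0,0,0],"hand":0.01},
    {"translation":[0,0,0],"angular":[0,0,-0.179],"hand":0.01},
    {"translation":[0,0,0],"angular":[0,0,-0.179],"hand":0.01},
    {"translation":[0,0,0],"angular":[0,0,0],"hand":0.01},
  ],
)

```text
time_s: 4.08
eef_pos: [0.5356, -0.1801, 0.1705]
eef_rot: [-0.0, 0.995, 0.097, -0.0]
wrist_force: [-0.3, -0.5, -2.2]
opening: 0.226
```

```bash
python3 - <<'E'
from h import *
from go import to
to([.5088,.218,.17],-78.8)
c=ctrl.camera('side'); save(c['img'],'s2.png')
E
```

```text
t 4.075 pos [ 0.5356 -0.1801  0.1705] yaw -78.86 tilt 0.01 open 0.226 F [-0.3 -0.5 -2.2]
turn first [-0.0002  0.0001 -0.0011]  then move [ 0.051  -0.3957  0.0005]  (move in current axes [ 0.0506 -0.3958  0.0006] )
```

View pics/s2.png

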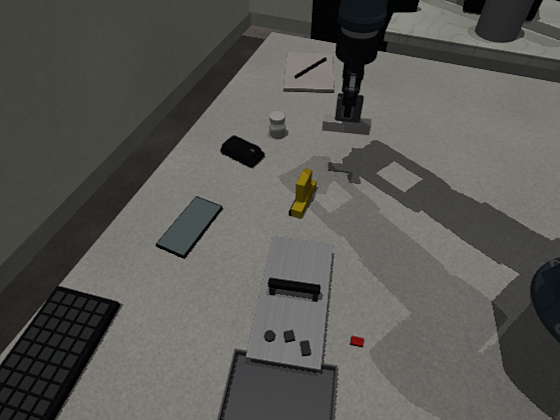

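The side view shows the scraper held level in the gripper at (346,125), with the offcuts undisturbed. Carrying it over the plate.

apply_moves(
  plan=[
    {"translation":[0.006,-0.03,0],"angular":[0,0,0],"hand":0.01},
    {"translation":[0.007,-0.055,0],"angular":[0,0,0],"hand":0.01},
    {"translation":[0.007,-0.055,0],"angular":[0,0,0],"hand":0.01},
    {"translation":[0.007,-0.055,0],"angular":[0,0,0],"hand":0.01},
    {"translation":[0.007,-0.055,0],"angular":[0,0,0],"hand":0.01},
    {"translation":[0.007,-0.055,0],"angular":[0,0,0],"hand":0.01},
    {"translation":[0.006,-0.055,0],"angular":[0,0,0],"hand":0.01},
    {"translation":[0.004,-0.036,0],"angular":[0,0,0],"hand":0.01},
    {"translation":[0,0,0],"angular":[0,0,0],"hand":0.01},
    {"translation":[0,0,0],"angular":[0,0,0],"hand":0.01},
  ],
)

```text
time_s: 5.38
eef_pos: [0.5086, 0.2176, 0.1701]
eef_rot: [0.0, 0.995, 0.097, -0.0]
wrist_force: [-0.3, -1.0, -1.4]
opening: 0.225
```

```bash
python3 - <<'E'
from h import *
from go import to
import pickle
to([.5088,.218,.17],-78.8)
for n in('side','wrist'):
    c=ctrl.camera(n); save(c['img'],n+'3.png'); pickle.dump(c,open(n+'3.pkl','wb'))
E
```

```text
t 5.375 pos [0.5086 0.2176 0.1701] yaw -78.86 tilt 0.05 open 0.225 F [-0.3 -1.  -1.4]
turn first [ 0.0005  0.0007 -0.001 ]  then move [ 0.0003 -0.0003  0.0001]  (move in current axes [ 0.0003 -0.0003  0.0001] )
```

View pics/side3.png

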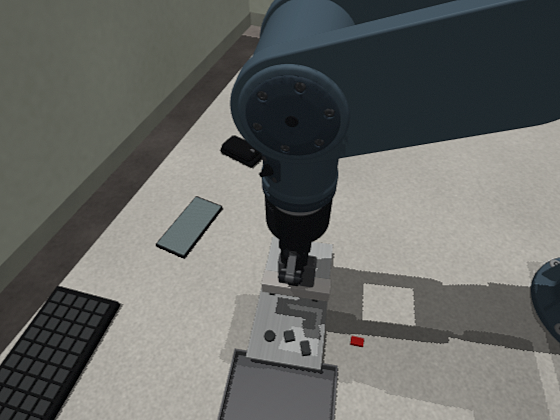

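View pics/wrist3.png

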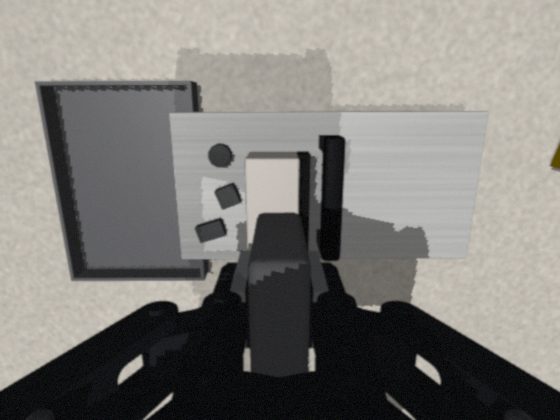

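```bash
python3 - <<'E'
from h import *
import pickle
c=pickle.load(open('wrist3.pkl','rb'))
o=np.array([.520,.1815]); t=np.radians(11.2); ex=np.array([np.cos(t),np.sin(t)]); ey=np.array([-np.sin(t),np.cos(t)])
def f(n,u,v,z):
    p=onz(c,u,v,z)[:2]; print(n,p.round(4),'plate xy',((p-o)@ex).round(4),((p-o)@ey).round(4))
for u,v in((171,114),(487,111),(466,258),(183,260)): f('pl',u,v,.036)
for u,v in((320,136),(343,136),(321,259),(340,259)): f('hd',u,v,.075)
for u,v in((221,155),(229,195),(211,231)): f('chip',u,v,.045)
f('foot near corner',246,158,.170-.0377+.025); f('foot r',300,158,.170-.0377+.025)
E
```

```text
pl [0.5542 0.3098] plate xy 0.0585 0.1192
pl [0.602  0.0777] plate xy 0.0603 -0.1178
pl [0.485  0.0531] plate xy -0.0593 -0.1191
pl [0.4372 0.2867] plate xy -0.0608 0.1193
hd [0.5624 0.2013] plate xy 0.0454 0.0112
hd [0.5653 0.1865] plate xy 0.0454 -0.0039
hd [0.477 0.181] plate xy -0.0423 0.0078
hd [0.4796 0.1675] plate xy -0.0423 -0.0059
chip [0.5325 0.2672] plate xy 0.0289 0.0816
chip [0.5031 0.2565] plate xy -0.002 0.0769
chip [0.4711 0.266 ] plate xy -0.0316 0.0924
foot near corner [0.5521 0.2414] plate xy 0.0431 0.0525
foot r [0.5566 0.2182] plate xy 0.043 0.0289
```

apply_moves(
  plan=[
    {"translation":[0.002,-0.005,0.03],"angular":[0,0,0],"hand":0.01},
    {"translation":[0,0,0.03],"angular":[0,0,0],"hand":0.01},
    {"translation":[0,0,0.02],"angular":[0,0,0],"hand":0.01},
    {"translation":[0,0,0.01],"angular":[0,0,0],"hand":0.01},
    {"translation":[0,0,0.005],"angular":[0,0,0],"hand":0.01},
    {"translation":[0,0,0],"angular":[0,0,0],"hand":0.01},
    {"translation":[0,0,0],"angular":[0,0,0],"hand":0.01},
  ],
)

```text
time_s: 6.35
eef_pos: [0.5105, 0.2234, 0.0762]
eef_rot: [-0.0, 0.995, 0.098, 0.001]
wrist_force: [-0.1, -0.7, -1.2]
opening: 0.226
```

```bash
python3 - <<'E'
from h import *
from go import to
import pickle
to([.5088,.218,.0752],-78.8)
for n in('side','wrist'):
    c=ctrl.camera(n); save(c['img'],n+'4.png')
    if n=='side': save(cv2.resize(c['img'][200:380,210:390],None,fx=3,fy=3,interpolation=cv2.INTER_CUBIC),'s4c.png')
E
```

```text
t 6.35 pos [0.5105 0.2234 0.0762] yaw -78.79 tilt 0.09 open 0.226 F [-0.1 -0.7 -1.2]
turn first [-0.     -0.0016  0.0002]  then move [-0.0027  0.005   0.001 ]  (move in current axes [-0.0027  0.005   0.001 ] )
```

View pics/s4c.png

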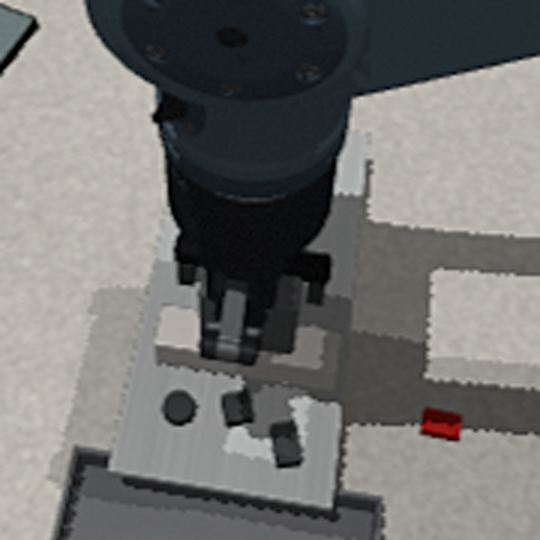

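View pics/wrist4.png

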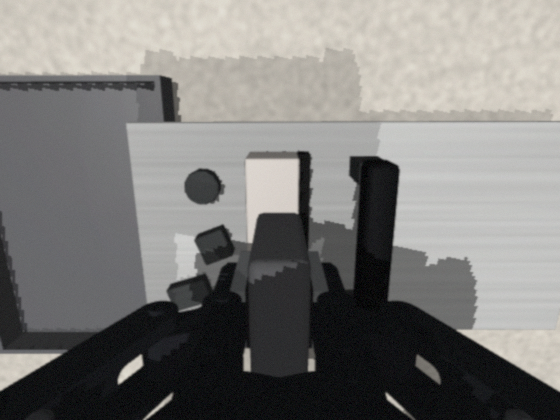

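The scraper foot sits behind all three offcuts, just clear of the plate and the handle. Wiping now.

apply_moves(
  plan=[
    {"translation":[0,-0.004,0.001],"angular":[0,0,0],"hand":0.01},
    {"translation":[0,-0.008,0],"angular":[0,0,0],"hand":0.01},
    {"translation":[0,-0.008,0],"angular":[0,0,0],"hand":0.01},
    {"translation":[0,-0.008,0],"angular":[0,0,0],"hand":0.01},
    {"translation":[0,-0.008,0],"angular":[0,0,0],"hand":0.01},
    {"translation":[0,-0.008,0],"angular":[0,0,0],"hand":0.01},
    {"translation":[0,-0.008,0],"angular":[0,0,0],"hand":0.01},
    {"translation":[0,-0.008,0],"angular":[0,0,0],"hand":0.01},
    {"translation":[0,-0.008,0],"angular":[0,0,0],"hand":0.01},
    {"translation":[0,-0.008,0],"angular":[0,0,0],"hand":0.01},
  ],
)

```text
time_s: 7.7
eef_pos: [0.4949, 0.2984, 0.0743]
eef_rot: [-0.0, 0.995, 0.098, -0.0]
wrist_force: [-0.3, -0.5, -1.8]
opening: 0.227
```

```bash
python3 - <<'E'
from h import *
from go import to
to([.5088,.218,.0752],-78.8)
for n in('side','wrist'):
    c=ctrl.camera(n); save(c['img'],n+'5.png')
    if n=='side': save(cv2.resize(c['img'][200:420,190:390],None,fx=2.7,fy=2.7,interpolation=cv2.INTER_CUBIC),'s5c.png')
E
```

```text
t 7.7 pos [0.4949 0.2984 0.0743] yaw -78.78 tilt 0.01 open 0.227 F [-0.3 -0.5 -1.8]
turn first [-0.0001  0.      0.0003]  then move [-0.0019  0.0816 -0.0009]  (move in current axes [-0.002   0.0816 -0.0009] )
```

View pics/s5c.png

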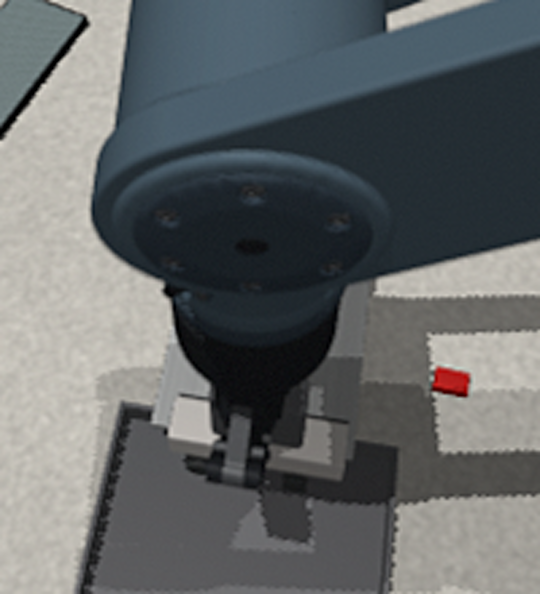

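View pics/wrist5.png

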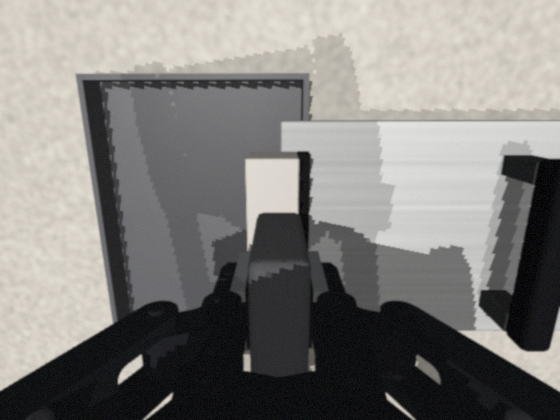

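apply_moves(
  plan=[
    {"translation":[0,-0.008,0],"angular":[0,0,0],"hand":0.01},
    {"translation":[0,0,0],"angular":[0,0,0],"hand":0.01},
    {"translation":[0,0,-0.02],"angular":[0,0,0],"hand":0.01},
    {"translation":[0,0,-0.04],"angular":[0,0,0],"hand":0.01},
    {"translation":[0,0.03,-0.03],"angular":[0,0,0],"hand":0.01},
    {"translation":[0,0.05,-0.01],"angular":[0,0,0],"hand":0.01},
    {"translation":[0,0.05,0],"angular":[0,0,0],"hand":0.01},
    {"translation":[0,0.05,0],"angular":[0,0,0],"hand":0.01},
    {"translation":[0,0.05,0],"angular":[0,0,0],"hand":0.01},
    {"translation":[0,0,0],"angular":[0,0,0],"hand":0.01},
  ],
)

```text
time_s: 9.05
eef_pos: [0.5394, 0.0766, 0.1761]
eef_rot: [0.001, 0.995, 0.095, 0.001]
wrist_force: [0.9, -0.0, -1.5]
opening: 0.224
```

```bash
python3 - <<'E'
from h import *
from go import to
to([.5365,-.180,.17],-99.3)
for n in('side','top'):
    c=ctrl.camera(n); save(c['img'],n+'6.png')
    if n=='side': save(cv2.resize(c['img'][200:420,190:390],None,fx=2.7,fy=2.7,interpolation=cv2.INTER_CUBIC),'s6c.png')
    else: save(cv2.resize(c['img'][190:300,130:300],None,fx=4,fy=4,interpolation=cv2.INTER_CUBIC),'t6c.png')
E
```

```text
t 9.05 pos [0.5394 0.0766 0.1761] yaw -79.07 tilt 0.15 open 0.224 F [ 0.9 -0.  -1.5]
turn first [ 0.001  -0.0024  0.3531]  then move [0.0386 0.2537 0.0061]  (move in current axes [-0.0515  0.2514  0.0063] )
```

View pics/s6c.png

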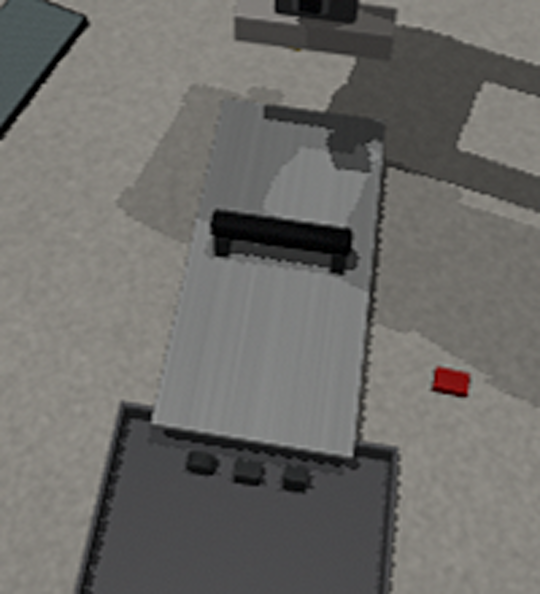

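View pics/t6c.png

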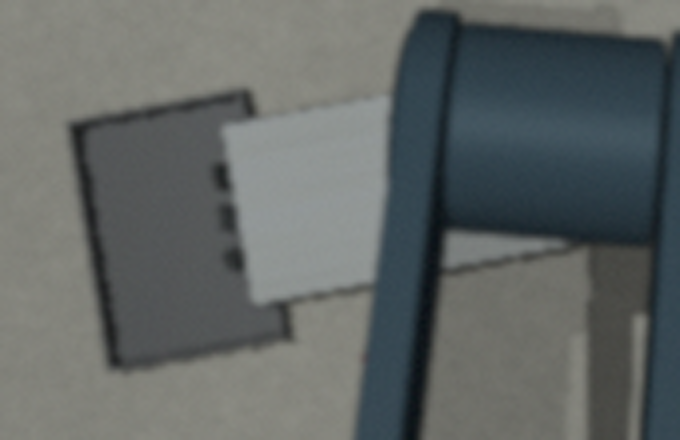

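The side crop shows all three offcuts on the tray floor at (200,462), (247,472) and (296,480). The plate is bare and still seated. Returning the scraper to its old spot.

apply_moves(
  plan=[
    {"translation":[0,0,0],"angular":[0,0,0.177],"hand":0.01},
    {"translation":[0,0,0],"angular":[0,0,0.177],"hand":0.01},
    {"translation":[0.008,0.051,0],"angular":[0,0,0],"hand":0.01},
    {"translation":[0.008,0.051,0],"angular":[0,0,0],"hand":0.01},
    {"translation":[0.008,0.051,0],"angular":[0,0,0],"hand":0.01},
    {"translation":[0.008,0.051,0],"angular":[0,0,0],"hand":0.01},
    {"translation":[0.007,0.05,0],"angular":[0,0,0],"hand":0.01},
    {"translation":[0,0,0],"angular":[0,0,0],"hand":0.01},
    {"translation":[0,0,0.04],"angular":[0,0,0],"hand":0.01},
    {"translation":[0,0,0],"angular":[0,0,0],"hand":0.01},
  ],
)

```text
time_s: 10.4
eef_pos: [0.5346, -0.1737, 0.1316]
eef_rot: [-0.002, 0.997, -0.078, -0.003]
wrist_force: [-0.1, 0.1, -1.9]
opening: 0.229
```

```bash
python3 go.py 0.5365 -0.180 0.0380 -99.3
```

```text
t 10.4 pos [ 0.5346 -0.1737  0.1316] yaw -98.96 tilt 0.42 open 0.229 F [-0.1  0.1 -1.9]
turn first [-0.003   0.0066  0.006 ]  then move [0.0029 0.0059 0.0936]  (move in current axes [0.0035 0.0063 0.0935] )
```

apply_moves(
  plan=[
    {"translation":[0,0.003,0.04],"angular":[0,0,0],"hand":0.01},
    {"translation":[0,0,0.03],"angular":[0,0,0],"hand":0.01},
    {"translation":[0,0,0.015],"angular":[0,0,0],"hand":0.01},
    {"translation":[0,0,0],"angular":[0,0,0],"hand":0.01},
    {"translation":[0,0,0],"angular":[0,0,0],"hand":0.01},
  ],
)

```text
time_s: 11.02
eef_pos: [0.5374, -0.1801, 0.051]
eef_rot: [0.001, 0.997, -0.079, 0.001]
wrist_force: [-0.7, 0.3, -0.9]
opening: 0.227
```

```bash
python3 go.py 0.5365 -0.180 0.0380 -99.3
```

```text
t 11.025 pos [ 0.5374 -0.1801  0.051 ] yaw -99.03 tilt 0.14 open 0.227 F [-0.7  0.3 -0.9]
turn first [ 0.0008 -0.0023  0.0047]  then move [-0.0009  0.0001  0.013 ]  (move in current axes [-0.001   0.0001  0.0129] )
```

apply_moves(
  plan=[
    {"translation":[0,0,0.008],"angular":[0,0,0],"hand":0.01},
    {"translation":[0,0,0.004],"angular":[0,0,0],"hand":0.01},
    {"translation":[0,0,0.001],"angular":[0,0,0],"hand":0.01},
    {"translation":[0,0,0],"angular":[0,0,0],"hand":0.01},
  ],
)

```text
time_s: 11.52
eef_pos: [0.5363, -0.1799, 0.0377]
eef_rot: [0.0, 0.997, -0.079, -0.0]
wrist_force: [-5.4, 3.6, 11.4]
opening: 0.22
```

```bash
python3 go.py 0.5365 -0.180 0.0380 -99.3
```

```text
t 11.525 pos [ 0.5363 -0.1799  0.0377] yaw -99.06 tilt 0.01 open 0.22 F [-5.4  3.6 11.4]
turn first [0.0001 0.0001 0.0042]  then move [ 0.0002  0.     -0.0003]  (move in current axes [ 0.0002  0.     -0.0003] )
```

On the table (about 11 N contact). Releasing.

apply_moves(
  plan=[
    {"translation":[0,0,-0.0005],"angular":[0,0,0],"hand":0.02},
    {"translation":[0,0,0],"angular":[0,0,0],"hand":0.04},
    {"translation":[0,0,0],"angular":[0,0,0],"hand":0.06},
    {"translation":[0,0,0],"angular":[0,0,0],"hand":0.07},
    {"translation":[0,0,0],"angular":[0,0,0],"hand":0.07},
    {"translation":[0,0,-0.01],"angular":[0,0,0],"hand":0.07},
    {"translation":[0,0,-0.03],"angular":[0,0,0],"hand":0.07},
    {"translation":[0,0,-0.05],"angular":[0,0,0],"hand":0.07},
    {"translation":[0,0,-0.05],"angular":[0,0,0],"hand":0.07},
    {"translation":[0,0,0],"angular":[0,0,0],"hand":0.07},
  ],
)

```text
time_s: 12.78
eef_pos: [0.5392, -0.1815, 0.1828]
eef_rot: [0.002, 0.997, -0.079, 0.005]
wrist_force: [-0.5, -0.5, 0.3]
opening: 0.819
```

```bash
python3 - <<'E'
from h import *
from go import to
to([.520,.1825,.17],-78.8)
c=ctrl.camera('side'); save(c['img'],'s7.png')
E
```

```text
t 12.775 pos [ 0.5392 -0.1815  0.1828] yaw -99.06 tilt 0.6 open 0.819 F [-0.5 -0.5  0.3]
turn first [ 0.0055 -0.009  -0.3535]  then move [ 0.0518 -0.3608  0.0128]  (move in current axes [-0.0764 -0.3565  0.0107] )
```

View pics/s7.png

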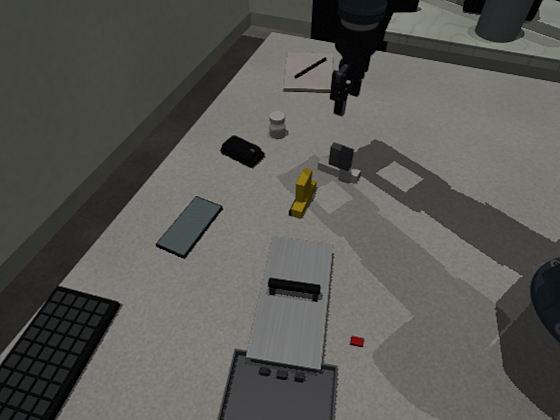

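The scraper stands upright, released, at (340,160). Moving over the handle.

apply_moves(
  plan=[
    {"translation":[0,0,0],"angular":[0,0,-0.177],"hand":0.07},
    {"translation":[0,0,0],"angular":[0,0,-0.177],"hand":0.07},
    {"translation":[0.007,-0.05,0],"angular":[0,0,0],"hand":0.07},
    {"translation":[0.007,-0.052,0.002],"angular":[0,0,0],"hand":0.07},
    {"translation":[0.007,-0.052,0.002],"angular":[0,0,0],"hand":0.07},
    {"translation":[0.007,-0.052,0.002],"angular":[0,0,0],"hand":0.07},
    {"translation":[0.007,-0.052,0.002],"angular":[0,0,0],"hand":0.07},
    {"translation":[0.007,-0.052,0.002],"angular":[0,0,0],"hand":0.07},
    {"translation":[0.007,-0.05,0.002],"angular":[0,0,0],"hand":0.07},
    {"translation":[0,0,0],"angular":[0,0,0],"hand":0.07},
  ],
)

```text
time_s: 14.08
eef_pos: [0.5123, 0.1858, 0.1632]
eef_rot: [-0.0, 0.995, 0.1, -0.002]
wrist_force: [0.3, -0.4, -0.5]
opening: 0.817
```

apply_moves(
  plan=[
    {"translation":[0,0,0],"angular":[0,0,0],"hand":0.07},
    {"translation":[0,0,0],"angular":[0,0,0],"hand":0.07},
  ],
)

```text
time_s: 14.32
eef_pos: [0.5141, 0.1817, 0.1643]
eef_rot: [0.0, 0.995, 0.097, -0.0]
wrist_force: [-0.3, 0.0, 0.3]
opening: 0.821
```

```bash
python3 - <<'E'
from h import *
from go import to
import pickle
to([.520,.1825,.17],-78.8)
c=ctrl.camera('wrist'); save(c['img'],'w8.png'); pickle.dump(c,open('w8.pkl','wb'))
E
```

```text
t 14.325 pos [0.5141 0.1817 0.1643] yaw -78.87 tilt 0.05 open 0.821 F [-0.3  0.   0.3]
turn first [ 0.0002  0.0009 -0.0012]  then move [ 0.0059  0.0003 -0.0057]  (move in current axes [ 0.0059  0.0003 -0.0057] )
```

View pics/w8.png

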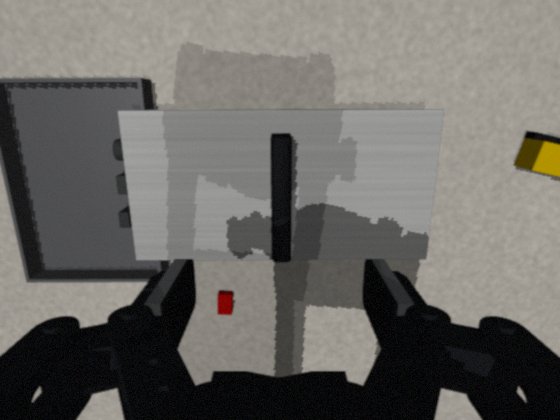

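The wrist view shows the handle at cols 272-291, rows 134-261, vertical in the image and near the jaw midline. The offcuts are in the tray. I'll compute the exact offset.

```bash
python3 - <<'E'
from h import *
import pickle
c=pickle.load(open('w8.pkl','rb')); g=cv2.cvtColor(c['img'],cv2.COLOR_RGB2GRAY)
for v in (145,170,195,220,250): print(v,g[v,266:300])
P=[]
for v in range(142,255,4):
    r=np.where(g[v,262:300]<50)[0]+262; P.append((v,r.min(),r.max()))
P=np.array(P); 
a=onz(c,P[:,1:].mean(),0*1+198,.075); print(P[0],P[-1])
for p in (P[1],P[len(P)//2],P[-2]): print(onz(c,(p[1]+p[2])/2,p[0],.075).round(4), onz(c,p[1]-.5,p[0],.075).round(4),onz(c,p[2]+.5,p[0],.075).round(4))
print('ends',onz(c,281.5,134,.075).round(4),onz(c,281.5,261,.075).round(4))
E
python3 go.py .52 .1825 .05 -78.8
```

```text
145 [132 130 130 121  89  44  20  19  23  22  23  23  25  22  22  18  24  24
   9  19  18  20  16  12  17  28  50  59  61  61  76 104 125 129]
170 [132 132 132 126  98  53  18  18  23  20  21  25  23  23  25  20  21  18
  13  18  13  15  20   3  20  33  56  63  63  67  87 117 129 134]
195 [125 128 130 126 104  66  25  20  23  23  24  18  22  22  21  20  20  26
  21  17  16  12  11  15  19  49  72  83  88  96 107 121 126 128]
220 [87 90 85 79 68 48 17 15 15 21 22 22 23 26 23 20 25 20 24 22 22 18  7 16
 29 58 78 81 79 72 70 67 61 64]
250 [83 84 83 85 75 54 25  5  7  9 13  5  9  1 16 12 15 11 15 10 17 13  8  9
 33 63 73 69 60 62 60 60 62 63]
[142 271 292] [254 271 290]
[0.5571 0.1895 0.075 ] [0.5557 0.1965 0.075 ] [0.5584 0.1826 0.075 ]
[0.523  0.1828 0.075 ] [0.5217 0.1894 0.075 ] [0.5243 0.1762 0.075 ]
[0.486  0.1757 0.075 ] [0.4847 0.1823 0.075 ] [0.4873 0.1692 0.075 ]
ends [0.5645 0.191  0.075 ] [0.4778 0.1738 0.075 ]
t 14.375 pos [0.5143 0.1816 0.1645] yaw -78.89 tilt 0.03 open 0.822 F [-0.   0.9  0.2]
turn first [ 0.0002  0.0006 -0.0015]  then move [0.0058 0.0002 0.1145]  (move in current axes [0.0058 0.0002 0.1145] )
```

apply_moves(
  plan=[
    {"translation":[0.007,0,0.03],"angular":[0,0,0],"hand":0.07},
    {"translation":[0,0,0.04],"angular":[0,0,0],"hand":0.07},
    {"translation":[0,0,0.03],"angular":[0,0,0],"hand":0.07},
    {"translation":[0,0,0.014],"angular":[0,0,0],"hand":0.07},
    {"translation":[0,0,0],"angular":[0,0,0],"hand":0.03},
    {"translation":[0,0,0],"angular":[0,0,0],"hand":0.03},
    {"translation":[0,0,0],"angular":[0,0,0],"hand":0.025},
    {"translation":[0,0,0],"angular":[0,0,0],"hand":0.025},
  ],
)

```text
time_s: 15.38
eef_pos: [0.5217, 0.1843, 0.0517]
eef_rot: [-0.0, 0.995, 0.098, 0.001]
wrist_force: [0.1, 0.2, -0.1]
opening: 0.289
```

```bash
python3 - <<'E'
from h import *
from go import to
to([.5212,.1825,.05],-78.8)
for n in('side','wrist'):
    c=ctrl.camera(n); save(c['img'],n+'9.png')
    if n=='side': save(cv2.resize(c['img'][200:400,210:390],None,fx=3,fy=3,interpolation=cv2.INTER_CUBIC),'s9c.png')
E
```

```text
t 15.375 pos [0.5217 0.1843 0.0517] yaw -78.77 tilt 0.09 open 0.289 F [ 0.1  0.2 -0.1]
turn first [ 0.0001 -0.0016  0.0005]  then move [-0.0008  0.0017  0.0017]  (move in current axes [-0.0008  0.0017  0.0017] )
```

View pics/s9c.png

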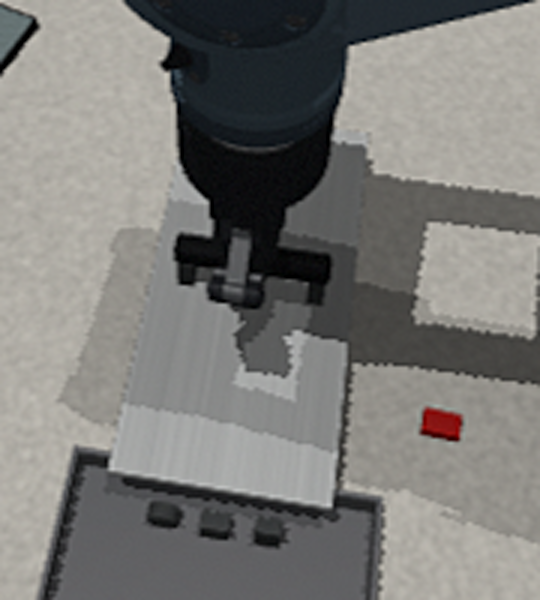

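View pics/wrist9.png

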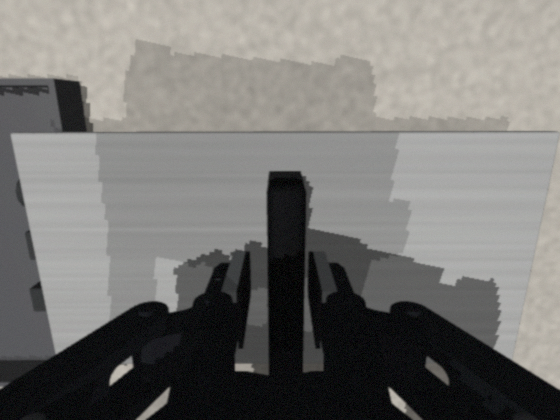

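The handle (cols 268-305) sits about 2 mm to the right of the jaw midline, so I'll nudge across and close.

apply_moves(
  plan=[
    {"translation":[0,0.002,0.002],"angular":[0,0,0],"hand":0.025},
    {"translation":[0,0,0],"angular":[0,0,0],"hand":0.018},
    {"translation":[0,0,0],"angular":[0,0,0],"hand":0.006},
    {"translation":[0,0,0],"angular":[0,0,0],"hand":0.006},
    {"translation":[0,0,0],"angular":[0,0,0],"hand":0.006},
  ],
)

```text
time_s: 16.1
eef_pos: [0.5214, 0.1821, 0.0487]
eef_rot: [0.0, 0.995, 0.098, -0.0]
wrist_force: [-0.5, -1.0, 0.0]
opening: 0.154
```

```bash
python3 go.py .5212 .1825 .05 -78.8
```

```text
t 16.1 pos [0.5214 0.1821 0.0487] yaw -78.78 tilt 0.02 open 0.154 F [-0.5 -1.   0. ]
turn first [0.0002 0.0002 0.0003]  then move [-0.0001 -0.0005 -0.0013]  (move in current axes [-0.0001 -0.0005 -0.0013] )
```

apply_moves(
  plan=[
    {"translation":[0,0,-0.003],"angular":[0,0,0],"hand":0.006},
    {"translation":[0,0,-0.007],"angular":[0,0,0],"hand":0.006},
    {"translation":[0,0,-0.015],"angular":[0,0,0],"hand":0.006},
    {"translation":[0,0,-0.02],"angular":[0,0,0],"hand":0.006},
    {"translation":[0,0,-0.02],"angular":[0,0,0],"hand":0.006},
    {"translation":[0,0,-0.02],"angular":[0,0,0],"hand":0.006},
    {"translation":[0,0,-0.02],"angular":[0,0,0],"hand":0.006},
    {"translation":[0,0,-0.01],"angular":[0,0,0],"hand":0.006},
    {"translation":[0,0,-0.005],"angular":[0,0,0],"hand":0.006},
    {"translation":[0,0,0],"angular":[0,0,0],"hand":0.006},
  ],
)

```text
time_s: 17.35
eef_pos: [0.5213, 0.1822, 0.1687]
eef_rot: [-0.0, 0.995, 0.098, -0.0]
wrist_force: [-0.6, -0.2, -5.9]
opening: 0.155
```

apply_moves(
  plan=[
    {"translation":[0,0,0],"angular":[0,0,0],"hand":0.006},
    {"translation":[0,0,0],"angular":[0,0,0],"hand":0.006},
    {"translation":[0,0,0],"angular":[0,0,0],"hand":0.006},
    {"translation":[0,0,0],"angular":[0,0,0],"hand":0.006},
  ],
)

```text
time_s: 17.85
eef_pos: [0.5214, 0.1822, 0.1686]
eef_rot: [-0.0, 0.995, 0.098, -0.0]
wrist_force: [-0.1, -0.2, -5.6]
opening: 0.154
```

```bash
python3 - <<'E'
from h import *
from go import to
to([.5212,.1825,.168],-78.8)
for n in('side','wrist','top'):
    c=ctrl.camera(n); save(c['img'],n+'10.png')
E
```

```text
t 17.85 pos [0.5214 0.1822 0.1686] yaw -78.78 tilt 0.02 open 0.154 F [-0.1 -0.2 -5.6]
turn first [-0.0001  0.0003  0.0004]  then move [-0.0002 -0.0003  0.0006]  (move in current axes [-0.0002 -0.0003  0.0006] )
```

View pics/side10.png

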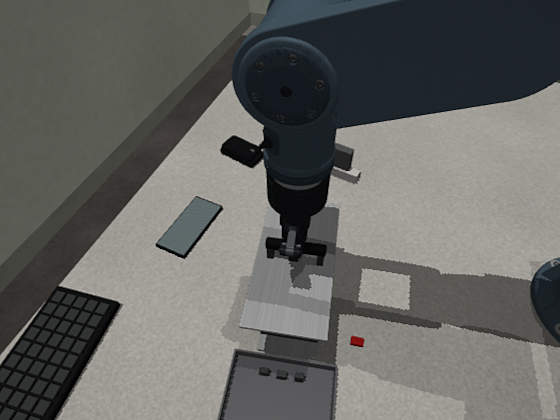

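View pics/wrist10.png

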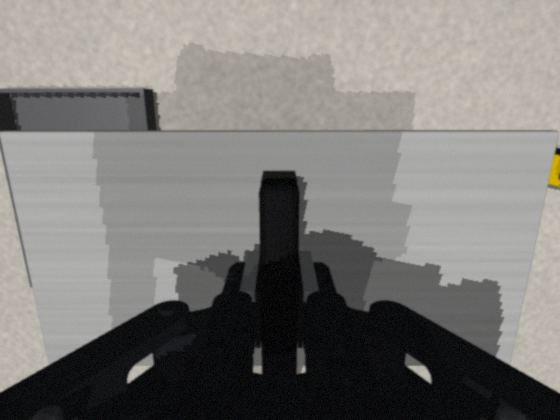

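View pics/top10.png

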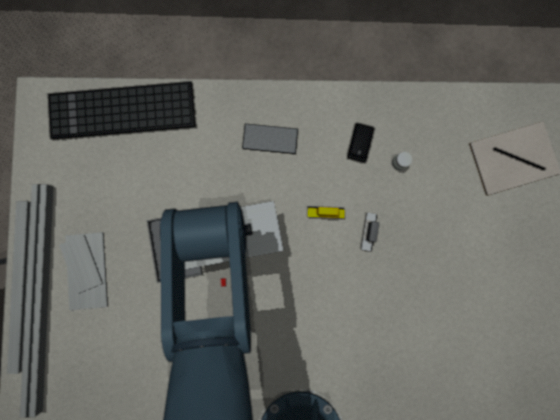

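The plate is held level 120 mm up. The wrist view is symmetric and the edge stays straight at row 131. The offcuts are in the tray, the scraper is upright at top (370,231), and the mouse, phone and pot have not moved. Handing in.

```bash
python3 -c "
from bench import ctrl
import numpy as np
o=ctrl.get_obs(); print(o['time_s'],np.abs(o['dq']).max(),o['wrist_force'])
print(ctrl.hand_in())"
```

```text
18.0 0.0016085697097699093 [-0.13385947 -0.55580302 -6.3909296 ]
the job is handed in; nothing more can be done
None
```

I wiped the three offcuts into the tray with the grey scraper and stood the scraper back upright at its old spot. I then lifted the plate by its handle and handed the job in at 18.0 s while still holding it. The hand-in reports no verdict.

- **Plate:** the gripper rose 120 mm. The tool tilt read 0.02°, joint speeds were under 0.002 rad/s, and the load was about 6 N. The grip opening was 13 mm on the 14 mm bar, and the plate looked level in the wrist view.
- **Offcuts:** all three are on the tray floor in the side view. In the images they were only ever pushed by the scraper foot; I had no contact-force reading to confirm that.
- **Scraper:** it is standing on the bare table, clear of the fixture. It pressed the table with about 11 N just before I let go.
- **Mouse, phone and pot:** they look unmoved in the last top view.
- **Disagreement:** once lowered over the handle, the wrist view showed the jaws about 2 mm off centre. I corrected that before closing. No other check failed.

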